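Close the terminal box so that its cover makes the interlock switch

ROBOT

A 6-joint arm with a two-finger parallel gripper is mounted at the origin on a cart in front of the work surface, level with it; the furniture and walls round the work are solid. World frame = base frame: x ahead of the robot, y to its left, z up, the work surface at z = 0. Lengths are in m, angles in rad, forces in N, time in s.
With the tool pointing down it reaches from about 0.4 to 0.925 m from the base axis. Payload 3.4 kg.
Tool frame: the origin (TCP) lies on the centre line of the jaws, within the pads' length; the fingertips stand 25 mm ahead of it and the grasp point (between the pads) lies 6 mm ahead of it; z points along the fingers, y is the line along which they close (so a half turn about z gives the same grasp; the last joint's range is limited). The gripper opens to 85 mm and grips with 20 to 120 N. Pads are 22 mm wide; open, the fingers measure 114 mm over their backs; the gripper's body (76 mm by 85 mm) begins 54 mm behind the grasp point. The pads swing forward as they close: fully open they stand 13 mm farther back than shut.
Start: joints at [-1.365, 0.307, 1.506, -0, 1.328, -0.073], TCP at [0.159, -0.553, 0.256] pointing down, gripper open.
Joint ranges: [-3.12, 3.12], [-1.05, 2.28], [0.14, 2.33], [-1.42, 4.57], [0.1, 2.73], [-2.68, 2.68]. Speed limits (rad/s): [2.57, 2.57, 3.14, 3.14, 3.14, 3.14].

INTERFACE

Orientations are given as a 3x3 rotation matrix whose columns are the frame's x, y, z axes.
In Python, from bench import * gives the robot as it stands.
- The arm moves only by the tool apply_moves, never from a script. Its argument "targets" is a list of rows, each a list of 3 entries, a list of its own where there are three numbers: the shift along the tool's x, y, z in mm, then the turn, a rotation vector about the tool's x, y, z in degrees, then the opening, from -1 (shut) to 1 (fully open). A call has 1 to 12 rows; each row shifts and turns the commanded pose from where the row before left it, along the tool's axes as they then stand; what a row does not reach is not made up. A row lasts 1/8 s, in which the tool goes at most 62.5 mm and 10.7 degrees, less where a joint would pass 70% of its speed; a pose out of reach is approached as far as the arm can. A call is refused whole if a number of a shift passes 62.5 or a number of a turn 10.7, either way. A call with a gripper value outside its range is refused whole. The fingers move at their own pace and stop on an object; "force" is the grip in N (left out, the last holds). Time passes only in rows, so rows that do not move let the fingers close. It gives the time, the measured TCP pose, the force, the opening and the grip force at its end, in the units of the state.
- state(): the state, without advancing time (a new reading comes with each control period).
- read_camera(name): name is "scene" or "side" or "wrist"; returns (picture, depth): 420x560x3 uint8, red, green, blue; 420x560 float32, m along the optical axis (not along the pixel's ray), 0 where there is no reading.
- camera_info(name): a dict with "vertical_fov" (degrees; the focal length in pixels is half the picture's height over the tangent of half this angle, whatever the lens; pixels are square), "cx", "cy" (the principal point, pixels), "xyz" and "orientation" of the camera in the world; the wrist camera has in their place "tool_from_camera" (4x4, takes a point from camera to tool coordinates, whose origin is the TCP and whose axes are the flange's). Camera axes: x right, y down, z forward; pixel columns grow to the right and rows downward; lengths in m; the calibration is good to about 2 mm. A picture is of the moment at which its call begins: read the wrist's pose just before it. camera_info takes no time and is no camera call.
- close_job(): hands the job in; it is judged then, once.
The state is a dict: "t": time; "joint_pos": joint angles; "qvel": joint speeds; "tau": joint torques, N m; "eef_pos": TCP position; "ee_rot": TCP orientation; "contact_force": force on the tool from outside, world axes, zero at the start; "wrist_torque": the same for the moment, N m; "opening": finger opening in m; "grasp_force": force on a finger pad.
Only numpy, scipy, OpenCV 4.12 (cv2) and the standard library are available. Lean on these libraries where they do the work, as an engineer would, in place of code of your own. Each camera call takes 0.05 s, during which the arm holds its last target. There are 200 camera calls.

TASK

Fit the loose metal cover on the open terminal box: hook its end under the two hold-down fingers, push it home against the spring-loaded switch lever, and lower the other end behind the low front lip. Let go: the cover must lie flat in the box, held between lip and lever, with the lever kept pressed in. Leave the other things on the bench where they are.

Things in the scene. Friction and masses are not known exactly. Their poses are not given: they have to be found in the camera images.
- cover_mid (a point): Loose cover: aluminium plate 120 x 70 x 6 mm, about 0.25 kg, with a black upright rib handle in its middle, 60 mm long, 14 mm thick, standing 34 mm above the plate (40 mm in all), along the plate's length. Lies flat, rib up. This point: its middle, 20 mm above the underside. x along the length and rib, y across, z up. Same end for end.
- terminal_box: Grey terminal box fixed to the bench, 168 x 86 mm, open above, brass studs inside. Origin: on the bench, below the middle of the cover when that touches the front lip. x: from the lip to the switch end; z up. Ledge for the cover 36 mm above the bench. Side guides: y +-39 to 43 mm, x -66 to 46 mm, 5 mm above the ledge (cover has 4 mm play each side).
- lip (a point): Middle of the inner top edge of the box's front lip (box x = -60 mm, 42 mm above the bench). The lip is 6 mm thick and rises 6 mm above the ledge. It is 114 mm from the hold-down fingers' tips, so the 120 mm cover cannot be lowered in flat: it goes in tilted 5 to 12 degrees, switch end low.
- finger_tips (a point): Midway between the tips of the two steel hold-down fingers, at their underside (box x = 54 mm, 13 mm above the ledge). Each is 14 mm wide, 5 mm thick, at box y = +-28 mm, running back to x = 102 mm. The cover's end goes under them. Between them (y = +-20 mm) the switch body stands 24 mm above the ledge, from about x = 75 mm.
- stop_zone (a point): Two hard stop pads below the fingers (box y = +-28 to 38 mm, 10 mm high) limit the push; this point is midway between them at their mean place, on the ledge. They are fixed to the adjustable switch, so their faces are at box x = 62.5 to 66.5 mm, different at each start and not told: find them by feel, behind the lever's spring.
- lever (a joint): Hinged roller lever of the switch, upright hinge, spring-loaded towards the cover. 0 rad = free, its roller's front then 12.5 mm before the stop pads' faces; grows as the cover's end pushes it along box +x, to about 0.37 on the stop. Pushes back with 2.5 N when first touched, 8 N at the stop. Cover let go behind the lip: 0.18 to 0.37.
- weight_500: Bystander: brass-coloured weight, 42 mm across, 56 mm high, behind the box; origin under its middle.
- insulating_tape: Bystander: roll of tape, 66 mm across, 19 mm high, behind the box; origin under its middle.
- shim_block: Bystander: wooden block 35 x 60 x 24 mm near the left front corner of the bench; origin under its middle.
- screwdriver_small: Bystander: small screwdriver, 148 mm long, lying on the front strip of the bench; origin under its middle.
- multimeter: Bystander: hand multimeter 138 x 69 x 43 mm lying on the front strip of the bench, right of the screwdriver; origin under its middle.

How it is judged:
At the end, for the whole second after the job is handed in: The cover lies flat on the ledge (within 0.03 rad and 2.5 mm), rib up, between the lip and the stop (its middle -3 to +9 mm along the box from the lip-side seat, within 6 mm sideways, turned less than 0.10 rad), and its end keeps the lever pressed beyond 0.14 rad (value of joint lever above 0.14 rad and angle between cover_mid's own z axis and vertical below 0.03 rad and x of cover_mid in the frame of terminal_box between -0.003 and 0.009 m and y of cover_mid in the frame of terminal_box between -0.006 and 0.006 m and z of cover_mid in the frame of terminal_box between 0.053 and 0.0585 m and angle between the x axis of cover_mid and the x axis of terminal_box, either way round below 0.1 rad); the robot touches nothing.
It fails at once if a bystander (weight, tape, wooden block, small screwdriver, multimeter) is moved by more than 30 mm (distance of any of weight_500, insulating_tape, shim_block, screwdriver_small, multimeter from where it was at the start of the episode above 0.03 m).
It also fails if it takes over 53 s, if anything falls off the work surface, if the arm or the gripper's body presses on something with over 40 N, if the wrist force passes 120 N, or if a joint passes its speed limit or range.

## Working session

There is one attempt and no reset: what is moved stays moved. The work goes in short steps, Python scripts to look and compute and a tool call to move; the robot and the scene stay as the last step left them, time stands still between calls to the robot, and variables do not carry over. Pictures are saved under pics/ and viewed, at most 10 in all, crops included, and the job is handed in when it is done.

Besides the shell and the picture viewer there is one more tool, called after ">>>" in YAML: its name, and indented under it one key for each argument. apply_moves: Moves the arm, as the interface text tells. Its arguments: {"type":"object","properties":{"targets":{"type":"array"},"force":{"type":"number"}},"required":["targets"]}

```bash
mkdir -p pics; ls; cat > h.py <<'E'
from bench import *
import numpy as np, cv2
def cam(name):
    s=state(); i=camera_info(name); p,d=read_camera(name)
    f=p.shape[0]/2/np.tan(np.radians(i["vertical_fov"])/2)
    if name=="wrist":
        T=np.eye(4);T[:3,:3]=s["ee_rot"];T[:3,3]=s["eef_pos"];T=T@np.array(i["tool_from_camera"])
    else:
        T=np.eye(4);T[:3,:3]=np.array(i["orientation"]);T[:3,3]=i["xyz"]
    return p,d,f,i["cx"],i["cy"],T
def plane(c,u,v,z):
    p,d,f,cx,cy,T=c
    r=T[:3,:3]@np.array([(u-cx)/f,(v-cy)/f,1]); return T[:3,3]+r*(z-T[2,3])/r[2]
def cloud(c):
    p,d,f,cx,cy,T=c
    v,u=np.mgrid[:d.shape[0],:d.shape[1]]
    P=np.stack([(u-cx)/f*d,(v-cy)/f*d,d],-1)@T[:3,:3].T+T[:3,3]
    P[d==0]=np.nan; return P
def save(c,n): cv2.imwrite("pics/"+n+".png",c[0][:,:,::-1])
E
python3 - <<'E'
from h import *
s=state(); print({k:np.round(v,3).tolist() for k,v in s.items()})
a=cam("scene");b=cam("side");
for n in("scene","side","wrist"): print(camera_info(n))
cv2.imwrite("pics/a.png",np.vstack([np.hstack([cv2.resize(x[0],(400,300)) for x in (a,b)])])[:,:,::-1]) 
save(a,"scene1")
E
```

```text
pics
{'t': 0.0, 'joint_pos': [-1.364, 0.308, 1.508, 0.0, 1.328, -0.073], 'qvel': [0.0, 0.001, -0.0, 0.001, 0.0, -0.001], 'tau': [0.0, -45.755, -25.192, 0.0, 0.014, 0.0], 'eef_pos': [0.159, -0.552, 0.255], 'ee_rot': [[0.961, 0.276, -0.0], [0.276, -0.961, 0.002], [0.0, -0.002, -1.0]], 'contact_force': [0.061, -0.306, 0.081], 'wrist_torque': [-0.004, 0.048, 0.012], 'grasp_force': 0.0, 'opening': 0.085}
{'vertical_fov': 46.06702474429758, 'cx': 270.8401022598428, 'cy': 214.65830179759644, 'xyz': array([-0.05054061,  0.69280659,  0.93594649]), 'orientation': array([[-0.69242316, -0.53889702,  0.47972927],
       [-0.72141243,  0.50727659, -0.47141762],
       [ 0.01069012, -0.67250314, -0.74001706]])}
{'vertical_fov': 56.81593780754519, 'cx': 275.9203472262658, 'cy': 210.77538488409883, 'xyz': array([0.28414441, 0.83752579, 0.70846741]), 'orientation': array([[-0.95457446, -0.18650459,  0.23238685],
       [-0.29751288,  0.63985869, -0.70856682],
       [-0.01654379, -0.74551787, -0.66628028]])}
{'vertical_fov': 59.044442788157134, 'cx': 280.20599317935745, 'cy': 210.17570866278732, 'tool_from_camera': array([[ 5.99132770e-04, -9.55104683e-01, -2.96267929e-01,
         7.68846970e-02],
       [ 9.99999694e-01,  4.23175711e-04,  6.58037755e-04,
         9.99966985e-05],
       [-5.03121550e-04, -2.96268233e-01,  9.55104644e-01,
        -1.17303222e-01],
       [ 0.00000000e+00,  0.00000000e+00,  0.00000000e+00,
         1.00000000e+00]])}
```

View pics/scene1.png

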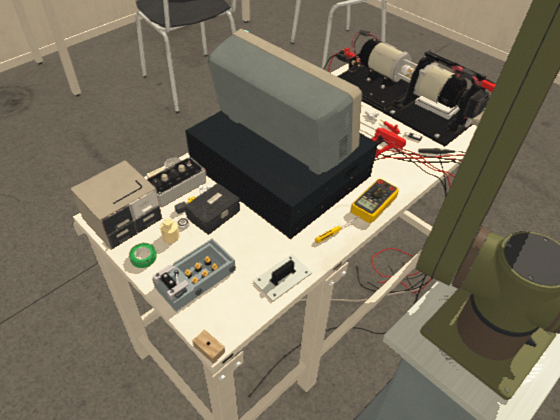

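View pics/a.png

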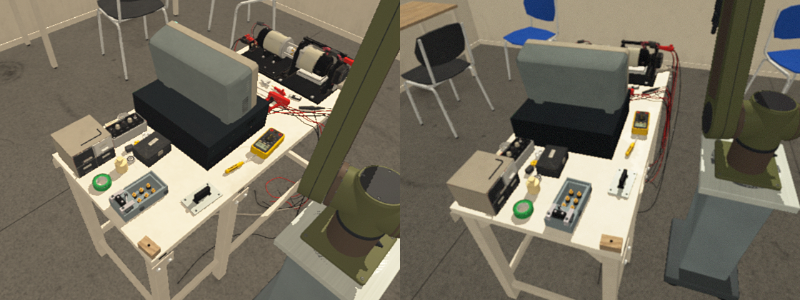

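The scene view shows the cover (rib at about (284,271)) on the bench. The box is centred at about (195,275), with its switch end at the left (165,282) and its lip end at the right (225,258). I'll measure both with the depth image.

```bash
python3 - <<'E'
from h import *
for n in("scene","side"):
    c=cam(n);P=cloud(c)
    for nm,(u,v) in dict(bench=(250,310),rib=(284,271)).items():
        if n=="scene": print(nm,plane(c,u,v,0.0).round(3),P[v,u].round(3))
    # cover: z 0.003..0.05 near
    g=cv2.cvtColor(c[0],cv2.COLOR_RGB2GRAY)
    m=(P[...,2]>0.012)&(P[...,2]<0.075)&(P[...,0]>0.2)&(P[...,0]<0.9)&(P[...,1]>0)&(P[...,1]<0.8)
    k,l,st,ce=cv2.connectedComponentsWithStats(m.astype(np.uint8))
    for i in range(1,k):
        if st[i,4]>60:
            q=P[l==i]; r=cv2.minAreaRect((q[:,:2]*1000).astype(np.float32))
            print(n,st[i].tolist(),ce[i].round(),"rect",np.round(r[0]),np.round(r[1]),round(r[2]),"z",np.nanpercentile(q[:,2],[5,50,95]).round(3))
E
```

```text
bench [ 0.385  0.324 -0.   ] [ 0.385  0.323 -0.001]
rib [0.408 0.197 0.   ] [0.391 0.215 0.034]
scene [75, 145, 252, 102, 6912] [201. 200.] rect [662. 249.] [536. 346.] 19 z [0.016 0.046 0.07 ]
scene [160, 219, 19, 22, 317] [169. 229.] rect [677. 323.] [40. 57.] 54 z [0.014 0.037 0.056]
scene [315, 226, 24, 15, 99] [326. 233.] rect [409.  47.] [69. 13.] 82 z [0.012 0.015 0.017]
scene [152, 238, 84, 70, 2428] [191. 274.] rect [532. 359.] [170.  92.] 88 z [0.015 0.035 0.057]
scene [128, 243, 28, 22, 368] [142. 253.] rect [665. 411.] [61. 62.] 50 z [0.014 0.017 0.02 ]
scene [271, 259, 23, 24, 275] [282. 271.] rect [398. 214.] [60. 15.] 86 z [0.014 0.035 0.041]
scene [192, 329, 33, 32, 539] [208. 344.] rect [376. 447.] [63. 37.] 4 z [0.016 0.023 0.025]
side [71, 178, 237, 122, 6931] [190. 227.] rect [663. 251.] [534. 348.] 19 z [0.017 0.048 0.071]
side [315, 199, 13, 18, 80] [321. 207.] rect [413.  50.] [75. 14.] 80 z [0.013 0.015 0.017]
side [174, 230, 13, 11, 82] [180. 235.] rect [730. 257.] [29. 22.] 78 z [0.014 0.018 0.02 ]
side [306, 236, 12, 26, 184] [311. 248.] rect [401. 217.] [60. 14.] 87 z [0.015 0.038 0.041]
side [176, 247, 20, 23, 347] [185. 258.] rect [674. 332.] [41. 38.] 31 z [0.016 0.038 0.056]
side [201, 247, 68, 77, 2424] [234. 287.] rect [534. 362.] [171.  90.] 88 z [0.016 0.036 0.058]
side [157, 279, 30, 25, 450] [171. 291.] rect [668. 415.] [61. 62.] 11 z [0.014 0.018 0.02 ]
side [279, 327, 33, 24, 591] [295. 339.] rect [378. 450.] [60. 37.] 5 z [0.016 0.023 0.025]
```

```bash
python3 - <<'E'
from h import *
ps=[cloud(cam(n)).reshape(-1,3) for n in("scene","side")]
for n,P in zip(("scene","side"),ps):
    for z0 in (0.08,0.2,0.3):
        q=P[(P[:,2]>z0)&(P[:,2]<0.6)&(P[:,0]>0.25)&(P[:,0]<1.0)&(np.abs(P[:,1])<0.7)]
        for y in np.arange(-0.7,0.7,0.1):
            w=q[(q[:,1]>=y)&(q[:,1]<y+.1)]
            if len(w)>5: print(n,z0,round(y,1),len(w),"xmin",w[:,0].min().round(3),"zmax",w[:,2].max().round(2))
R=state()["ee_rot"]; p=np.array([.159,-.552,.255])
for w in ([.38,-.33,.32],[.47,0,.32],[.46,.29,.28]):
    w=np.array(w);print((R.T@(w-p)*1000).round());p=w
E
```

```text
scene 0.08 -0.7 152 xmin 0.382 zmax 0.17
scene 0.08 -0.6 4355 xmin 0.372 zmax 0.2
scene 0.08 -0.2 596 xmin 0.461 zmax 0.13
scene 0.08 -0.1 4962 xmin 0.454 zmax 0.35
scene 0.08 -0.0 13183 xmin 0.457 zmax 0.34
scene 0.08 0.1 2619 xmin 0.457 zmax 0.13
scene 0.08 0.3 1902 xmin 0.73 zmax 0.12
scene 0.08 0.4 1389 xmin 0.708 zmax 0.12
scene 0.2 -0.6 19 xmin 0.423 zmax 0.2
scene 0.2 -0.1 4142 xmin 0.454 zmax 0.35
scene 0.2 -0.0 7630 xmin 0.457 zmax 0.34
scene 0.3 -0.1 3348 xmin 0.454 zmax 0.35
scene 0.3 -0.0 4002 xmin 0.457 zmax 0.34
side 0.08 -0.7 57 xmin 0.312 zmax 0.17
side 0.08 -0.6 1661 xmin 0.3 zmax 0.2
side 0.08 -0.5 21 xmin 0.277 zmax 0.13
side 0.08 -0.4 6 xmin 0.274 zmax 0.09
side 0.08 -0.2 121 xmin 0.467 zmax 0.13
side 0.08 -0.1 2897 xmin 0.458 zmax 0.35
side 0.08 -0.0 13535 xmin 0.46 zmax 0.34
side 0.08 0.1 3063 xmin 0.462 zmax 0.13
side 0.08 0.3 2054 xmin 0.733 zmax 0.12
side 0.08 0.4 2065 xmin 0.712 zmax 0.12
side 0.2 -0.6 11 xmin 0.429 zmax 0.2
side 0.2 -0.1 2445 xmin 0.458 zmax 0.35
side 0.2 -0.0 8562 xmin 0.46 zmax 0.34
side 0.3 -0.1 2201 xmin 0.458 zmax 0.35
side 0.3 -0.0 3838 xmin 0.46 zmax 0.34
[ 274. -152.  -65.]
[ 178. -292.    0.]
[  70. -281.   40.]
```

>>> apply_moves:
  targets:
    - [[7, -6, -44], [0, 0, 0], 1]
    - [[7, -6, -44], [0, 0, 0], 1]
    - [[7, -6, -44], [0, 0, 0], 1]
    - [[7, -6, -44], [0, 0, 0], 1]
    - [[39, -32, 0], [0, 0, 0], 1]
    - [[39, -32, 0], [0, 0, 0], 1]
    - [[39, -32, 0], [0, 0, 0], 1]
    - [[39, -33, 0], [0, 0, 0], 1]
    - [[39, -33, 0], [0, 0, 0], 1]
    - [[39, -33, 0], [0, 0, 0], 1]
    - [[22, -40, 0], [0, 0, 0], 1]
    - [[22, -40, 0], [0, 0, 0], 1]

```text
t: 1.8
eef_pos: [0.3706, -0.1792, 0.4323]
ee_rot: [[0.961, 0.276, 0.0], [0.276, -0.961, 0.0], [0.0, -0.0, -1.0]]
contact_force: [0.2, -0.7, -0.6]
opening: 0.0854
grasp_force: 0.0
```

>>> apply_moves:
  targets:
    - [[22, -41, 0], [0, 0, 0], 1]
    - [[22, -41, 0], [0, 0, 0], 1]
    - [[22, -41, 0], [0, 0, 0], 1]
    - [[22, -41, 0], [0, 0, 0], 1]
    - [[21, -44, 0], [0, 0, 0], 1]
    - [[21, -44, 0], [0, 0, 0], 1]
    - [[21, -44, 0], [0, 0, 0], 1]
    - [[21, -44, 0], [0, 0, 0], 1]
    - [[21, -44, 0], [0, 0, -10], 1]

```text
t: 2.92
eef_pos: [0.4497, 0.2432, 0.4324]
ee_rot: [[0.897, 0.443, 0.0], [0.443, -0.897, -0.0], [0.0, 0.0, -1.0]]
contact_force: [0.5, -0.1, -0.2]
opening: 0.0856
grasp_force: 0.0
```

>>> apply_moves:
  targets:
    - [[0, 0, 20], [0, 0, -10], 1]
    - [[0, 0, 20], [0, 0, -10], 1]
    - [[0, 0, 20], [0, 0, -10], 1]
    - [[0, 0, 20], [0, 0, -10], 1]
    - [[0, 0, 20], [0, 0, -10], 1]
    - [[0, 0, 20], [0, 0, -10], 1]
    - [[0, 0, 10], [0, 0, -1], 1]
    - [[0, 0, 0], [0, 0, 0], 1]

```text
t: 3.92
eef_pos: [0.4494, 0.2414, 0.3018]
ee_rot: [[0.054, 0.999, -0.001], [0.999, -0.054, -0.001], [-0.001, -0.001, -1.0]]
contact_force: [-0.1, -0.7, 0.0]
opening: 0.0855
grasp_force: 0.0
```

```bash
python3 - <<'E'
from h import *
s=state();print(s["t"],s["eef_pos"].round(4),s["ee_rot"].round(3).tolist())
c=cam("wrist");save(c,"w1");np.savez("w1.npz",p=c[0],d=c[1],r=np.array(c[2:5]),T=c[5])
E
```

```text
3.925 [0.4494 0.2414 0.3018] [[0.054, 0.999, -0.001], [0.999, -0.054, -0.001], [-0.001, -0.001, -1.0]]
```

View pics/w1.png

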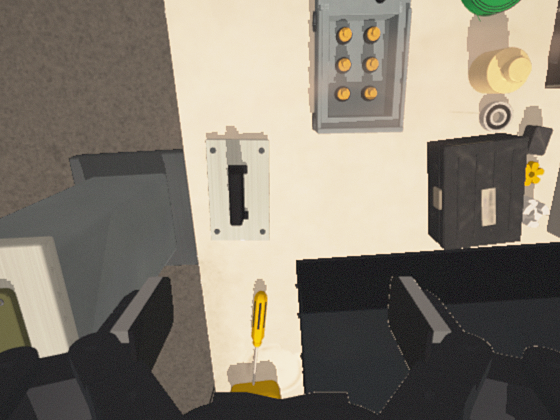

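The wrist view shows the cover at about (239,190), with the rib from (237,166) to (237,224). The box's lip end is at rows 120–130, columns 313–408. The switch end is cut off at the top.

```bash
python3 - <<'E'
from h import *
z=np.load("w1.npz");c=(z["p"],z["d"],*z["r"],z["T"]);P=cloud(c)
def rect(m,n):
    k,l,st,_=cv2.connectedComponentsWithStats(m.astype(np.uint8)); i=1+st[1:,4].argmax(); q=P[l==i]
    r=cv2.minAreaRect((q[:,:2]*1000).astype(np.float32)); print(n,st[i].tolist(),np.round(r[0],1),np.round(r[1],1),round(r[2],2),"z",np.nanpercentile(q[:,2],[5,50,95]).round(4)); return l==i
reg=lambda a,b,x,y:(np.indices(P.shape[:2])[0]>=y)&(np.indices(P.shape[:2])[0]<b)&(np.indices(P.shape[:2])[1]>=x)&(np.indices(P.shape[:2])[1]<a)
A=reg(285,255,195,125)
rect(A&(P[...,2]>0.03),"rib")
rect(A&(P[...,2]>0.003),"cover")
g=z["p"].astype(int); 
B=reg(430,140,300,0)
m=rect(B&(P[...,2]>0.036)&(P[...,2]<0.046),"boxrim")
m=rect(B&(P[...,2]>0.01)&(P[...,2]<0.08),"box")
# lip outer/inner row
for u in (330,345,360,375,390):
    col=[(v,(P[v,u]*1000).round(1).tolist()) for v in range(106,134,3)]; print(u,col if u==360 else "")
for v in (20,60,100):
    row=P[v,300:420]; w=row[(row[:,2]>0.035)&(row[:,2]<.06)]; print(v,(w[:,0].min()*1e3).round(1),(w[:,0].max()*1e3).round(1),(w[:,1].mean()*1e3).round(1))
E
```

```text
rib [228, 171, 16, 55, 738] [401.  213.7] [58.6 14.2] 86.73 z [0.0362 0.0392 0.0407]
cover [206, 139, 64, 102, 6125] [401.  212.8] [120.4  70. ] 86.82 z [0.0045 0.0059 0.0394]
boxrim [317, 0, 95, 134, 3270] [534.7 336.4] [120.5  86.6] 88.08 z [0.0361 0.0379 0.0424]
box [312, 0, 100, 134, 6809] [533.4 338.7] [125.   89.5] 88.15 z [0.0167 0.036  0.0419]
330 
345 
360 [(106, [539.6, 300.9, 5.6]), (109, [540.0, 297.7, 4.0]), (112, [539.8, 294.6, 5.1]), (115, [537.9, 292.1, 14.2]), (118, [533.4, 290.5, 36.2]), (121, [533.4, 287.6, 36.3]), (124, [533.3, 284.7, 37.3]), (127, [532.9, 282.0, 39.2]), (130, [532.4, 279.2, 41.5]), (133, [532.6, 276.2, 40.9])]
375 
390 
20 493.1 578.5 378.9
60 492.1 577.4 343.9
100 490.7 575.3 307.6
```

>>> apply_moves:
  targets:
    - [[-7, -10, 45], [0, 0, 0], 1]
    - [[-6, -10, 45], [0, 0, 0], 1]
    - [[-6, -9, 45], [0, 0, 0], 1]
    - [[-6, -9, 45], [0, 0, 0], 1]
    - [[-6, -9, 35], [0, 0, 0], 1]
    - [[0, 0, 25], [0, 0, 0], 1]
    - [[0, 0, 18], [0, 0, 0], 1]
    - [[0, 0, 8], [0, 0, 0], 1]
    - [[0, 0, 0], [0, 0, 0], 1]
  force: 80

```text
t: 5.1
eef_pos: [0.4019, 0.2133, 0.0365]
ee_rot: [[0.052, 0.999, 0.001], [0.999, -0.052, 0.0], [0.0, 0.001, -1.0]]
contact_force: [0.5, 0.5, -0.0]
opening: 0.0852
grasp_force: 0.0
```

>>> apply_moves:
  targets:
    - [[0, 0, 0], [0, 0, 0], -1]
    - [[0, 0, 0], [0, 0, 0], -1]
    - [[0, 0, 0], [0, 0, 0], -1]
    - [[0, 0, 0], [0, 0, 0], -1]
    - [[0, 0, 0], [0, 0, 0], -1]
    - [[0, 0, 0], [0, 0, 0], -1]
    - [[0, 0, 0], [0, 0, 0], -1]
    - [[0, 0, 0], [0, 0, 0], -1]
  force: 80

```text
t: 6.1
eef_pos: [0.4012, 0.2131, 0.0368]
ee_rot: [[0.052, 0.999, 0.0], [0.999, -0.052, 0.0], [0.0, 0.0, -1.0]]
contact_force: [-2.1, 0.1, 5.4]
opening: 0.0125
grasp_force: 78.7
```

>>> apply_moves:
  targets:
    - [[0, 0, -10], [0, 0, 0], -1]
    - [[0, 0, -40], [0, 0, 0], -1]
    - [[0, 0, -54], [0, 0, 0], -1]
    - [[31, 32, 0], [0, 0, 0], -1]
    - [[31, 32, 0], [0, 0, 0], -1]
    - [[31, 32, 0], [0, 0, 0], -1]
    - [[31, 31, 0], [0, 0, -1.1], -1]
    - [[0, 0, 0], [0, -8, 0], -1]
    - [[0, 0, 0], [0, 0, 0], -1]
    - [[0, 0, 0], [0, 0, 0], -1]

```text
t: 7.35
eef_pos: [0.5333, 0.3299, 0.1399]
ee_rot: [[0.031, 0.999, -0.006], [0.99, -0.032, -0.138], [-0.138, -0.002, -0.99]]
contact_force: [-0.2, 0.2, -1.8]
opening: 0.0132
grasp_force: 78.5
```

```bash
python3 - <<'E'
from h import *
s=state();print(s["t"],s["eef_pos"].round(4),s["ee_rot"].round(3).tolist(),s["contact_force"].round(1))
c=cam("wrist");save(c,"w2");np.savez("w2.npz",p=c[0],d=c[1],r=np.array(c[2:5]),T=c[5])
E
```

```text
7.35 [0.5333 0.3299 0.1399] [[0.031, 0.999, -0.006], [0.99, -0.032, -0.138], [-0.138, -0.002, -0.99]] [-0.2  0.2 -1.8]
```

View pics/w2.png

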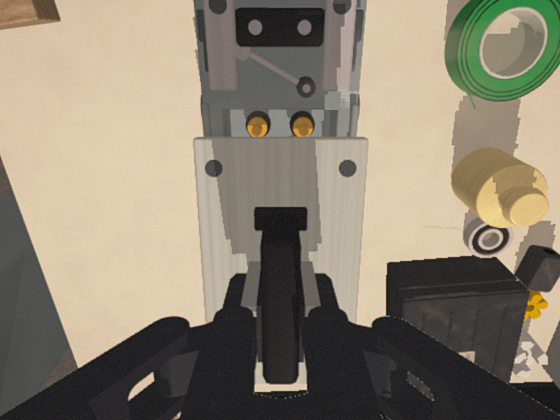

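The wrist view shows the cover tilted in the grip, its switch end at row 138 (columns 194–367). Beyond it are the brass studs, the roller at (307,88), and the two light hold-down fingers near (222,50) and (340,50).

```bash
python3 - <<'E'
from h import *
z=np.load("w2.npz");c=(z["p"],z["d"],*z["r"],z["T"]);P=cloud(c)
s=state();p=s["eef_pos"];R=s["ee_rot"]
t=np.radians(88.0);ex=np.array([np.cos(t),np.sin(t),0]);ey=np.array([-np.sin(t),np.cos(t),0]);o=np.array([.5346,.342,0])
B=np.stack([(P-o)@ex,(P-o)@ey,P[...,2]],-1)*1e3
np.set_printoptions(suppress=True,linewidth=150)
for u in (222,338): print("finger col",u,[(v,B[v,u].round(1).tolist()) for v in range(20,136,8)])
print("row45",[(u,B[45,u].round(1).tolist()) for u in range(196,366,6)])
print("row118",[(u,B[118,u].round(1).tolist()) for u in list(range(196,216,3))+list(range(345,366,3))])
T=(P-p)@R*1e3
print("cover end tool", [(u,v,T[v,u].round(1).tolist()) for u in (200,220,280,340,360) for v in (136,139,142,150)])
print("cover sides", [(v,T[v][(T[v,:,2]>20)&(T[v,:,2]<42)][[0,-1]].round(1).tolist()) for v in (150,180,200)])
E
```

```text
finger col 222 [(20, [85.8, 27.1, 53.3]), (28, [82.5, 27.1, 54.5]), (36, [79.1, 27.5, 53.0]), (44, [75.8, 27.5, 54.7]), (52, [72.3, 27.9, 53.8]), (60, [68.7, 28.1, 53.4]), (68, [65.1, 28.3, 53.6]), (76, [61.6, 28.3, 55.5]), (84, [57.6, 28.9, 52.9]), (92, [51.6, 31.7, 35.9]), (100, [47.1, 32.2, 34.2]), (108, [43.0, 32.3, 35.7]), (116, [38.7, 32.5, 36.0]), (124, [34.2, 32.9, 35.6]), (132, [29.7, 33.1, 35.8])]
finger col 338 [(20, [86.0, -26.5, 53.0]), (28, [82.7, -26.5, 54.4]), (36, [79.3, -26.9, 53.6]), (44, [75.9, -27.4, 51.9]), (52, [72.4, -27.4, 53.1]), (60, [68.9, -27.5, 54.0]), (68, [65.4, -27.8, 54.2]), (76, [61.7, -28.0, 54.6]), (84, [58.0, -28.3, 54.1]), (92, [51.8, -31.3, 36.1]), (100, [47.6, -31.5, 36.4]), (108, [43.1, -32.1, 34.7]), (116, [38.6, -32.4, 34.6]), (124, [34.4, -32.6, 35.7]), (132, [30.1, -32.7, 36.6])]
row45 [(196, [74.0, 50.9, 1.0]), (202, [74.9, 40.6, 35.9]), (208, [75.3, 34.5, 52.8]), (214, [75.2, 31.8, 51.4]), (220, [75.3, 28.8, 52.9]), (226, [75.3, 25.9, 53.0]), (232, [75.3, 23.0, 53.7]), (238, [75.4, 19.6, 58.9]), (244, [75.5, 16.7, 60.2]), (250, [75.5, 1
[... 1047 characters left out ...]
, [55.7, -31.1, 30.9]), (220, 136, [54.2, -33.4, 98.0]), (220, 139, [60.1, -22.9, 30.7]), (220, 142, [58.8, -23.1, 31.8]), (220, 150, [55.8, -23.0, 30.5]), (280, 136, [50.9, 0.9, 129.4]), (280, 139, [60.1, 0.8, 31.2]), (280, 142, [58.8, 0.8, 31.6]), (280, 150, [55.7, 0.8, 31.1]), (340, 136, [54.2, 35.2, 97.7]), (340, 139, [60.2, 24.4, 30.6]), (340, 142, [58.8, 24.7, 32.3]), (340, 150, [55.8, 24.6, 30.6]), (360, 136, [50.4, 54.5, 134.5]), (360, 139, [60.1, 32.4, 31.0]), (360, 142, [58.9, 32.6, 31.5]), (360, 150, [55.9, 32.5, 30.2])]
cover sides [(150, [[55.6, -33.6, 31.7], [55.6, 35.7, 32.2]]), (180, [[43.0, -34.0, 33.3], [43.5, 35.6, 31.3]]), (200, [[34.9, -33.8, 31.5], [35.0, 35.7, 31.2]])]
```

>>> apply_moves:
  targets:
    - [[2.5, 0, 18], [0, 0, 0], -1]
    - [[2.5, 0, 18], [0, 0, 0], -1]
    - [[2.5, 0, 12], [0, 0, 0], -1]
    - [[2, 0, 7], [0, 0, 0], -1]
    - [[0, 0, 0], [0, 0, 0], -1]
    - [[0, 0, 0], [0, 0, 0], -1]

```text
t: 8.15
eef_pos: [0.5349, 0.3324, 0.0849]
ee_rot: [[0.032, 0.999, -0.004], [0.99, -0.032, -0.139], [-0.139, 0.001, -0.99]]
contact_force: [-0.7, 0.8, -1.9]
opening: 0.0131
grasp_force: 78.5
```

>>> apply_moves:
  targets:
    - [[0.2, -0.7, 1.5], [0, 0, 0], -1]
    - [[0.2, -0.7, 1.5], [0, 0, 0], -1]
    - [[0, 0, 0], [0, 0, 0], -1]
    - [[0, 0, 0], [0, 0, 0], -1]

```text
t: 8.65
eef_pos: [0.5331, 0.3321, 0.0816]
ee_rot: [[0.032, 0.999, -0.004], [0.99, -0.033, -0.139], [-0.139, 0.0, -0.99]]
contact_force: [0.4, -0.6, -2.0]
opening: 0.0125
grasp_force: 78.5
```

>>> apply_moves:
  targets:
    - [[2, 0, -0.3], [0, 0, 0], -1]
    - [[2, 0, -0.3], [0, 0, 0], -1]
    - [[2, 0, -0.3], [0, 0, 0], -1]
    - [[2, 0, -0.3], [0, 0, 0], -1]
    - [[2, 0, -0.3], [0, 0, 0], -1]
    - [[2, 0, -0.3], [0, 0, 0], -1]
    - [[2, 0, -0.2], [0, 0, 0], -1]
    - [[2, 0, -0.2], [0, 0, 0], -1]
    - [[0, 0, 0], [0, 0, 0], -1]

```text
t: 9.78
eef_pos: [0.5346, 0.3462, 0.0815]
ee_rot: [[0.033, 0.999, -0.004], [0.989, -0.033, -0.143], [-0.143, 0.001, -0.99]]
contact_force: [3.3, -7.0, -0.8]
opening: 0.0126
grasp_force: 78.5
```

>>> apply_moves:
  targets:
    - [[1, 0, -0.1], [0, 0, 0], -1]
    - [[1, 0, -0.1], [0, 0, 0], -1]
    - [[1, 0, -0.1], [0, 0, 0], -1]
    - [[0, 0, 0], [0, 0, 0], -1]

```text
t: 10.28
eef_pos: [0.5348, 0.3487, 0.0814]
ee_rot: [[0.033, 0.999, -0.003], [0.989, -0.033, -0.143], [-0.143, 0.001, -0.99]]
contact_force: [3.9, -8.6, -1.2]
opening: 0.0128
grasp_force: 78.5
```

>>> apply_moves:
  targets:
    - [[1, 0, -0.1], [0, 0, 0], -1]
    - [[0, 0, 0], [0, 0, 0], -1]
    - [[0, 0, 0], [0, 0, 0], -1]

```text
t: 10.65
eef_pos: [0.5349, 0.3496, 0.0814]
ee_rot: [[0.033, 0.999, -0.003], [0.989, -0.033, -0.144], [-0.144, 0.001, -0.99]]
contact_force: [4.0, -7.5, -1.2]
opening: 0.0127
grasp_force: 78.5
```

>>> apply_moves:
  targets:
    - [[1, 0, -0.1], [0, 0, 0], -1]
    - [[0, 0, 0], [0, 0, 0], -1]
    - [[0, 0, 0], [0, 0, 0], -1]

```text
t: 11.02
eef_pos: [0.5349, 0.3502, 0.0814]
ee_rot: [[0.033, 0.999, -0.004], [0.989, -0.033, -0.144], [-0.144, 0.001, -0.99]]
contact_force: [3.6, -10.2, -0.7]
opening: 0.0129
grasp_force: 78.5
```

>>> apply_moves:
  targets:
    - [[1, 0, -0.1], [0, 0, 0], -1]
    - [[0, 0, 0], [0, 0, 0], -1]
    - [[0, 0, 0], [0, 0, 0], -1]

```text
t: 11.4
eef_pos: [0.5349, 0.3504, 0.0814]
ee_rot: [[0.033, 0.999, -0.004], [0.989, -0.033, -0.146], [-0.146, 0.001, -0.989]]
contact_force: [4.6, -11.3, -0.2]
opening: 0.013
grasp_force: 78.6
```

>>> apply_moves:
  targets:
    - [[1, 0, -0.1], [0, 0, 0], -1]
    - [[0, 0, 0], [0, 0, 0], -1]
    - [[0, 0, 0], [0, 0, 0], -1]

```text
t: 11.78
eef_pos: [0.5348, 0.3506, 0.0814]
ee_rot: [[0.032, 0.999, -0.004], [0.989, -0.033, -0.147], [-0.147, 0.001, -0.989]]
contact_force: [4.7, -13.1, 1.3]
opening: 0.0125
grasp_force: 78.7
```

>>> apply_moves:
  targets:
    - [[-1.5, 0, 0.2], [0, 0, 0], -1]
    - [[-1.2, 0, 2.1], [0, 2, 0], -1]
    - [[-1.2, 0, 2.1], [0, 2, 0], -1]
    - [[0, 0, 0], [0, 0, 0], -1]
    - [[0, 0, 0], [0, 0, 0], -1]

```text
t: 12.4
eef_pos: [0.5341, 0.3475, 0.0773]
ee_rot: [[0.033, 0.999, -0.003], [0.997, -0.033, -0.075], [-0.075, -0.0, -0.997]]
contact_force: [3.0, -10.8, 0.2]
opening: 0.0127
grasp_force: 78.8
```

>>> apply_moves:
  targets:
    - [[-1.2, 0, 2.1], [0, 2, 0], -1]
    - [[0, 0, 0], [0, 0, 0], -1]
    - [[-1.2, 0, 2.1], [0, 2, 0], -1]
    - [[0, 0, 0], [0, 0, 0], -1]
    - [[0, 0, 0], [0, 0, 0], -1]

```text
t: 13.02
eef_pos: [0.5334, 0.3451, 0.0732]
ee_rot: [[0.033, 0.999, -0.001], [0.999, -0.033, -0.005], [-0.005, -0.001, -1.0]]
contact_force: [1.4, -9.8, 1.4]
opening: 0.0126
grasp_force: 79.0
```

```bash
python3 - <<'E'
from h import *
s=state();print(s["t"],s["eef_pos"].round(4),s["ee_rot"].round(3).tolist(),s["contact_force"].round(1),s["wrist_torque"].round(2))
c=cam("side");cv2.imwrite("pics/s2.png",cv2.resize(c[0][220:370,170:330,::-1],(640,600),interpolation=cv2.INTER_CUBIC))
E
```

```text
13.025 [0.5334 0.3451 0.0732] [[0.033, 0.999, -0.001], [0.999, -0.033, -0.005], [-0.005, -0.001, -1.0]] [ 1.4 -9.8  1.4] [-1.49 -0.2  -0.2 ]
```

View pics/s2.png

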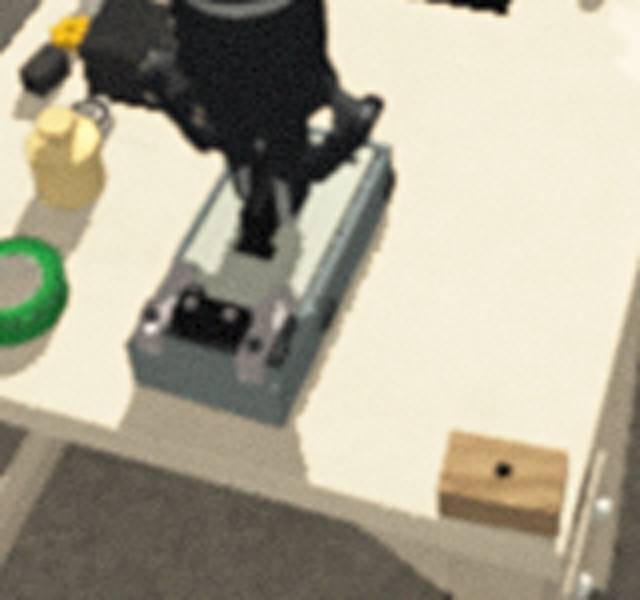

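The side view shows the cover lying between the side guides, with its far end under both hold-down fingers. I'll ease it back towards the lip, press lightly, then release.

>>> apply_moves:
  targets:
    - [[-1, 0, 0.6], [0, 0.3, 0], -1]
    - [[-1, 0, 0.6], [0, 0, 0], -1]
    - [[-1, 0, 0.3], [0, 0, 0], -1]
    - [[0, 0, 0], [0, 0, 0], -1]
    - [[0, 0, 0], [0, 0, 0], -1]

```text
t: 13.7
eef_pos: [0.5335, 0.3447, 0.0728]
ee_rot: [[0.033, 0.999, 0.0], [0.999, -0.033, 0.004], [0.004, 0.0, -1.0]]
contact_force: [-0.6, -3.4, 5.6]
opening: 0.0126
grasp_force: 79.6
```

>>> apply_moves:
  targets:
    - [[0, 0, 0], [0, 0, 0], -0.1]
    - [[0, 0, 0], [0, 0, 0], -0.1]
    - [[0, 0, 0], [0, 0, 0], -0.1]
    - [[0, 0, 0], [0, 0, 0], -0.1]
    - [[0, 0, 0], [0, 0, 0], -0.1]

```text
t: 14.32
eef_pos: [0.5335, 0.3454, 0.0717]
ee_rot: [[0.033, 0.999, 0.0], [0.999, -0.033, 0.005], [0.005, -0.0, -1.0]]
contact_force: [0.5, -1.1, -0.1]
opening: 0.0385
grasp_force: 0.0
```

>>> apply_moves:
  targets:
    - [[0, 0, -5], [0, 0, 0], -0.1]
    - [[0, 0, -15], [0, 0, 0], -0.1]
    - [[0, 0, -40], [0, 0, 0], -0.1]
    - [[0, 0, -50], [0, 0, 0], -0.1]
    - [[0, 0, -50], [0, 0, 0], -0.1]
    - [[0, 0, 0], [0, 0, 0], -0.1]
    - [[0, 0, 0], [0, 0, 0], -0.1]

```text
t: 15.2
eef_pos: [0.5333, 0.3443, 0.2326]
ee_rot: [[0.033, 0.999, 0.001], [0.999, -0.033, 0.006], [0.006, 0.001, -1.0]]
contact_force: [0.5, 0.5, 0.0]
opening: 0.0386
grasp_force: 0.0
```

```bash
python3 - <<'E'
from h import *
s=state();print(s["t"],s["eef_pos"].round(4),s["opening"])
c=cam("wrist");save(c,"w3");P=cloud(c)
t=np.radians(88.0);ex=np.array([np.cos(t),np.sin(t),0]);ey=np.array([-np.sin(t),np.cos(t),0]);o=np.array([.5346,.342,0])
B=np.stack([(P-o)@ex,(P-o)@ey,P[...,2]],-1)*1e3
m=(abs(B[...,0])<50)&(abs(B[...,1])<33)&(abs(B[...,1])>12)&(B[...,2]>36)&(B[...,2]<50)
q=B[m];A=np.c_[q[:,:2],np.ones(len(q))];print("plate plane",np.linalg.lstsq(A,q[:,2],rcond=None)[0],len(q))
m=(abs(B[...,0])<60)&(abs(B[...,1])<12)&(B[...,2]>66)&(B[...,2]<82)
r=cv2.minAreaRect(B[m][:,:2].astype(np.float32));print("rib",r,np.median(B[m][:,2]))
E
```

```text
15.2 [0.5333 0.3443 0.2326] 0.038610073167706455
plate plane [ 4.20993204e-05 -1.61293956e-03  4.18516126e+01] 5546
rib ((0.6531162261962891, 0.5902185440063477), (59.58287048339844, 13.55870532989502), 0.41357094049453735) 75.47170822103885
```

View pics/w3.png

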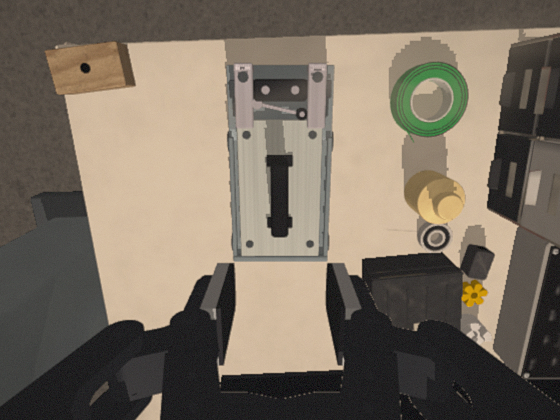

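The wrist view shows the cover (rib at (280,195)) behind the lip at row 257 and under both fingers. The lever's roller at (302,113) is pushed back. It measures flat, with its middle at x ≈ 0.7 mm, y ≈ 0.6 mm, turned 0.4°, plate top at 41.9 mm. Handing in.

```bash
python3 -c "
from bench import *
print(close_job())"
```

```text
the job is handed in; nothing more can be done
None
```

The cover lies flat in the box, held between the lip and the pressed-in lever; the arm is clear and the job was handed in at about 15 s (the verdict was not shown).

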